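# Release the ball cheese from the two-lane dispenser

### The arm

A 6-joint arm with a two-finger parallel gripper is mounted at the origin on a cart in front of the work surface, level with it; the furniture and walls round the work are solid. World frame = base frame: x ahead of the robot, y to its left, z up, the work surface at z = 0. Lengths are in m, angles in rad, forces in N, time in s.
With the tool pointing down it reaches from about 0.35 to 0.85 m from the base axis. Payload 8.1 kg.
Tool frame: the origin (TCP) lies at the very end of the fingers, on their centre line; the grasp point (between the pads) lies 19 mm behind it; z points along the fingers, y is the direction in which the jaws open and shut (so a half turn about z gives the same grasp; the last joint's range is limited). The gripper opens to 93 mm and grips with 3 to 60 N. Pads are 15 mm wide; open, the fingers measure 128 mm over their backs; the gripper's body (75 mm by 188 mm) begins 65 mm behind the grasp point.
Start: joints at [1.237, 0.13, 1.488, -0, 1.523, -0.085], TCP at [0.148, 0.582, 0.219] pointing down, gripper open.
Joint ranges: [-2.96, 2.96], [-0.89, 2.26], [0.02, 2.5], [-1.34, 4.48], [0, 2.73], [-2.66, 2.66]. Speed limits (rad/s): [2.39, 2.39, 2.79, 3.14, 3.14, 3.14].

### API

Orientations are given as a rotation vector (axis times angle).
In Python, from plant import robot gives the robot as it stands.
- The arm moves only by the shell command python3 -m inch 'ROWS' [FORCE]. ROWS is JSON, a list that holds one entry, the list of rows, each a list of 7 numbers: the shift along the tool's x, y, z in cm, then the turn, a rotation vector about the tool's x, y, z in degrees, then the gripper command: -1 is fully open, 1 is shut, values between are in proportion. A call has 1 to 5 rows; each row shifts and turns the commanded pose from where the row before left it, along the tool's axes as they then stand; what a row does not reach is not made up. A row lasts 1/10 s, in which the tool goes at most 50 mm and 8.59 degrees, less where a joint would pass 70% of its speed; a pose out of reach is approached as far as the arm can. A call with a gripper value outside its range is refused whole. The fingers move at their own pace and stop on an object; FORCE is the grip in N (left out, the last holds). Time passes only in rows, so rows that do not move let the fingers close. It gives the time, the measured TCP pose, the force and the opening at its end, in the units of the state.
- robot.read_state(): the state, without advancing time (a new reading comes with each control period).
- robot.read_camera(name): name is "side" or "top"; returns a dict with "image" (420x560x3 uint8, blue, green, red), "K" (3x3 intrinsics, pixels), "R" (3x3) and "t" (3): a world point X has camera coordinates R X + t. Camera axes: x right, y down, z forward; pixel columns grow to the right and rows downward; lengths in m; the calibration is good to about 2 mm. A picture is of the moment at which its call begins. There is no depth.
- robot.close_job(): hands the job in, once; it reports no verdict.
The state is a dict: "t": time; "q": joint angles; "dq": joint speeds; "joint_torque": joint torques, N m; "tool_pos": TCP position; "orientation": TCP orientation; "force": force on the tool from outside, world axes, zero at the start; "wrist_torque": the same for the moment, N m; "opening": finger opening in m.
Only numpy, scipy, OpenCV 4.12 (cv2) and the standard library are available. Lean on these libraries where they do the work, as an engineer would, in place of code of your own. Each camera call takes 0.05 s, during which the arm holds its last target. There are 200 camera calls.

### The job

Press down the lever pad of the dispenser lane that holds the round ball cheese, so that its gate lifts and the ball rolls out into the catch tray; then let the lever come back up so that the gate is shut again. Leave the other lane's gate shut with the small block of cheese behind it, use only the pad (do not touch the gates or the cheeses), and do not disturb the cheeses standing around.

Things in the scene. Friction and masses are not known exactly. Their poses are not given: they have to be found in the camera images.
- dispenser: fixed two-lane metal dispenser on a white base, 420 x 190 mm. Origin at deck height; x runs along the lanes from tray to lever pads (roughly to the robot's right, within 17 degrees), y across, z up. Lane middles at y = +50 mm (far) and -50 mm (near); floors fall 16 degrees towards -x. Lever pivots at x = 50, z = 150 mm, gates at x = -85, pads at x = 155 mm with nothing above them.
- tray_in (a point): middle of the floor of the catch tray at the lower end of the dispenser, 110 x 180 mm inside, walls 50 mm high; x = -182 mm in the dispenser's frame
- ball_cheese: yellow ball-shaped cheese, 61 mm, 0.11 kg, loose; it starts behind the gate of one of the two lanes (either). Its origin lies on its skin and turns with it as it rolls
- ball_center (a point): centre of the ball cheese; compare it with the dispenser's y axis to see which lane holds it
- block_cheese: small yellow block of cheese, 45 x 63 x 22 mm, loose, lying behind the gate of the other lane; it is to stay there. Origin in the middle of its underside
- lever_far (a joint): angle of the far lane's lever: 0 at rest with the gate shut, 0.42 rad with its pad fully down; the ball passes under the gate from about 0.3 rad. It springs back to 0
- lever_near (a joint): the same for the near lane's lever
- pad_far (a point): ribbed black press pad, 44 x 36 mm, 6 mm thick, at the free end of the far lane's lever. Origin: middle of its top face; z up. At rest it is level, 159 mm above the deck; fully down (hard stop) it is 44 mm lower, 5 mm nearer the pivot and tilted 24 degrees, its free end lowest. 105 mm from the pivot. A spring resists with 2 to 4 N and lifts it when let go. Pad middles are 100 mm apart.
- pad_near (a point): the same pad, at the free end of the near lane's lever. Sizes, travel and spring as for pad_far
- gate_far (a point): upright metal gate plate, 60 mm wide and 88 mm high, hanging from the other end of the far lane's lever in front of the cheese; not to be touched. The point is its middle
- gate_near (a point): the same for the near lane
- herb_block: pale block of cheese with a herb crust, 67 x 86 x 66 mm, standing on the deck behind the dispenser; leave it. Origin in the middle of its underside
- pepato: plain pale yellow block of cheese, 58 x 105 x 52 mm, standing on the deck beyond the lever pads; leave it. Origin in the middle of its underside
- pecorino_chili: wedge of cheese with red flecks, 98 x 101 x 62 mm, standing on the deck behind the dispenser; leave it. Origin in the middle of its underside
Mind the look-alikes: they are no part of the job. There is more than one size of the block_cheese; the job needs the larger.

How it is judged:
On the way, in this order (a step that is already met when the one before it is completed fails the run):
1. the pad of the ball's lane is pressed down by the fingers, its gate lifted (((y of block_cheese in the frame of dispenser below 0 m and value of joint lever_far above 0.2 rad and contact force between the fingers and lever_far_c4 above 0.3 N) or (y of block_cheese in the frame of dispenser above 0 m and value of joint lever_near above 0.2 rad and contact force between the fingers and lever_near_c4 above 0.3 N))), for 0.05 s.
2. the ball has rolled into the catch tray (x of ball_center in the frame of dispenser between -0.24 and -0.145 m and y of ball_center in the frame of dispenser between -0.095 and 0.095 m and z of ball_center in the frame of dispenser below 0.055 m), for 0.1 s.
At the end, for the whole second after the job is handed in: the ball lies still in the catch tray, both levers are back at rest (under 0.05 rad), the block of cheese is still behind its gate, and the three cheeses standing around have moved less than 30 mm (all of step 2 and linear speed of ball_cheese below 0.03 m/s and value of joint each of lever_far, lever_near below 0.05 rad and x of block_cheese in the frame of dispenser above -0.075 m and distance of each of herb_block, pepato, pecorino_chili from where it was at the start of the episode below 0.03 m); the robot touches nothing.
It fails at once if the gate of the block's lane is lifted (lever over 0.12 rad) ((y of block_cheese in the frame of dispenser above 0 m and value of joint lever_far above 0.12 rad) or (y of block_cheese in the frame of dispenser below 0 m and value of joint lever_near above 0.12 rad)).
It fails at once if a gate is touched by the robot (contact force between any of the arm, the fingers and lever_far_c2 above 1 N or contact force between any of the arm, the fingers and lever_near_c2 above 1 N).
It fails at once if the ball or the block is touched by the robot (contact force between any of the arm, the fingers and ball_cheese above 0.5 N or contact force between any of the arm, the fingers and block_cheese above 0.5 N).
It fails at once if the ball is lifted (height (world z) of ball_center above 0.14 m).
It fails at once if a cheese standing around is shoved or lifted (distance of any of herb_block, pepato, pecorino_chili from where it was at the start of the episode above 0.03 m).
It also fails if it takes over 32 s, if anything falls off the work surface, if the arm or the gripper's body presses on something with over 40 N, if the wrist force passes 120 N, or if a joint passes its speed limit or range.

## Working session

There is one attempt and no reset: what is moved stays moved. The work goes in short steps, Python scripts to look and compute and a shell command to move; the robot and the scene stay as the last step left them, time stands still between calls to the robot, and variables do not carry over. Pictures are saved under pics/ and viewed, about 8 in all and at most 12, crops included, and the job is handed in when it is done.

```bash
mkdir -p pics
python3 - <<'E'
from plant import robot
import cv2,numpy as np
np.set_printoptions(precision=4,suppress=True)
s=robot.read_state();print(s['t'],s['tool_pos'],s['orientation'],s['opening'])
for n in('top','side'):
    c=robot.read_camera(n);cv2.imwrite(f'pics/{n}0.png',c['image']);np.savez(f'{n}.npz',K=c['K'],R=c['R'],t=c['t'])
    print(n,c['K'],c['R'],c['t'],-c['R'].T@c['t'])
E
```

```text
0.0 [0.1476 0.581  0.2176] [-0.3898 -3.117   0.0028] 0.09296901682109825
top [[482.9601   0.     281.916 ]
 [  0.     482.9601 210.2563]
 [  0.       0.       1.    ]] [[-0.002  -0.9999  0.0151]
 [-0.9872 -0.0004 -0.1594]
 [ 0.1594 -0.0152 -0.9871]] [-0.0319  0.5785  1.0767] [ 0.3994 -0.0152  1.1555]
side [[468.101    0.     287.2195]
 [  0.     468.101  203.9856]
 [  0.       0.       1.    ]] [[-1.      0.0087 -0.0023]
 [ 0.0068  0.5564 -0.8309]
 [-0.0059 -0.8309 -0.5564]] [0.5441 0.0987 0.9839] [0.5492 0.7579 0.6307]
```

View pics/top0.png

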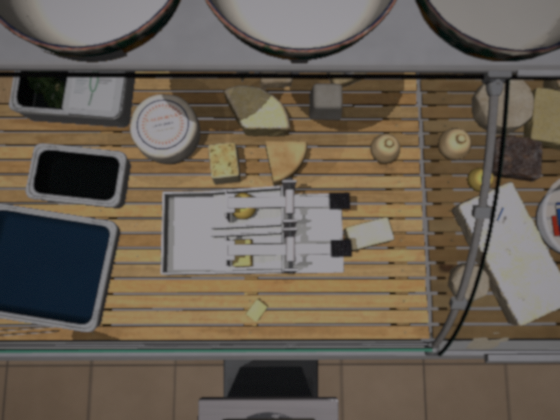

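View pics/side0.png

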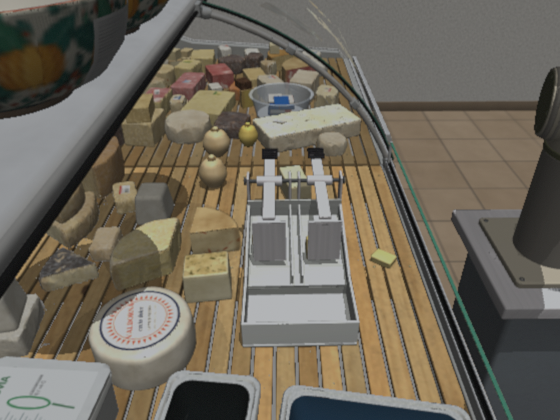

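```bash
cat > h.py <<'E'
import numpy as np,cv2
np.set_printoptions(precision=4,suppress=True)
def cam(n): return np.load(f'{n}.npz')
def plane(n,uv,z):
    c=cam(n);d=c['R'].T@np.linalg.inv(c['K'])@[uv[0],uv[1],1];o=-c['R'].T@c['t'];return o+d*(z-o[2])/d[2]
def proj(n,X):
    c=cam(n);p=c['K']@(c['R']@np.array(X)+c['t']);return p[:2]/p[2]
E
python3 - <<'E'
from h import *
a=cv2.imread('pics/top0.png');b=cv2.imread('pics/side0.png')
A=cv2.resize(a[180:285,155:405],(800,336),interpolation=2);B=cv2.resize(b[140:270,235:360],(250,260),interpolation=2)
o=np.zeros((600,800,3),np.uint8);o[:336]=A;o[338:598,:250]=B;cv2.imwrite('pics/crop.png',o)
for n,i,box in(('top',a,(325,185,360,262)),('side',b,(255,145,330,162))):
    x0,y0,x1,y1=box
    m=(i[y0:y1,x0:x1].max(2)<45).astype(np.uint8)
    k,_,st,ce=cv2.connectedComponentsWithStats(m)
    for j in range(1,k):
        if st[j,4]>30: 
            uv=ce[j]+[x0,y0];print(n,st[j],uv,plane(n,uv,.157))
for uv in((162,192),(161,275),(343,272)): print(plane('top',uv,.05 if uv[0]<200 else 0))
E
```

```text
top [  5   9  20  15 259] [339.4865 200.5135] [ 0.5815 -0.1519  0.157 ]
top [  7  54  20  17 275] [341.1055 247.3818] [ 0.4828 -0.1532  0.157 ]
side [  7   3  15  11 132] [269.2727 153.1061] [ 0.5814 -0.1486  0.157 ]
side [ 52   3  17  10 143] [315.1189 152.3636] [ 0.4817 -0.1507  0.157 ]
[0.6208 0.2464 0.05  ]
[0.4295 0.2415 0.05  ]
[ 0.4373 -0.1781  0.    ]
```

View pics/crop.png

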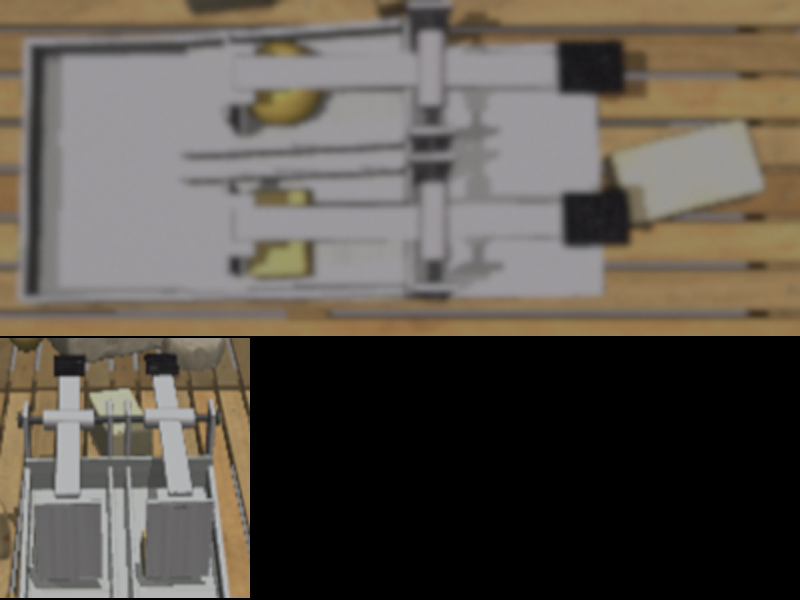

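The ball is in the far lane: it is the round yellow shape at top (245,207). The block is in the near lane at (241,252). Possible look-alikes are the small block at (257,311), the yellow knob at (480,180) and the pale pepato at (371,235). The target is the far pad at (339,200), about (0.581, -0.15). I'll keep the tool orientation, shut the fingers and travel above everything.

```bash
python3 -m inch '[[[-3,-3,-0.5,0,0,0,1],[-3,-3,-0.5,0,0,0,1],[-3,-3,-0.5,0,0,0,1],[-3,-3,0,0,0,0,1],[-3,-3,0,0,0,0,1]]]' 20
python3 -m inch '[[[-3,-3,0,0,0,0,1],[-3,-3,0,0,0,0,1],[-3,-3,0,0,0,0,1],[-3,-3,0,0,0,0,1],[-3,-3,0,0,0,0,1]]]'
```

```text
t: 0.6
tool_pos: [0.2566, 0.3977, 0.2334]
orientation: [0.389, 3.117, -0.0]
force: [-0.2, 0.4, -0.5]
opening: 0.0575
t: 1.1
tool_pos: [0.3649, 0.2153, 0.2334]
orientation: [-0.389, -3.117, 0.0]
force: [0.9, -0.5, -0.1]
opening: 0.0176
```

```bash
python3 -m inch '[[[-3,-3,0,0,0,0,1],[-3,-3,0,0,0,0,1],[-3,-3,0,0,0,0,1],[-3,-3,0,0,0,0,1],[-3,-3,0,0,0,0,1]]]'
python3 -m inch '[[[-3,-3,0,0,0,0,1],[-3,-3,0,0,0,0,1],[-3,-3,0,0,0,0,1],[-3,-3,0,0,0,0,1],[-3,-3.5,0,0,0,0,1]]]'
python3 -m inch '[[[0,0,2,0,0,0,1],[0,0,2,0,0,0,1],[0,0,1,0,0,0,1],[0,0,0,0,0,0,1]]]'
python3 - <<'E'
from h import *
from plant import robot
s=robot.read_state();print(s['tool_pos'],proj('top',s['tool_pos']),proj('side',s['tool_pos']))
a=robot.read_camera('top')['image'];b=robot.read_camera('side')['image']
o=np.hstack([cv2.resize(a[150:290,260:400],(400,400)),cv2.resize(b[100:240,210:350],(400,400))]);cv2.imwrite('pics/c1.png',o)
E
```

```text
t: 1.6
tool_pos: [0.4735, 0.0328, 0.2334]
orientation: [-0.39, -3.117, -0.0]
force: [-0.4, 1.3, 0.2]
opening: 0.0005
t: 2.1
tool_pos: [0.5808, -0.1538, 0.233]
orientation: [-0.389, -3.117, -0.001]
force: [0.6, 0.5, 0.5]
opening: 0.0008
t: 2.5
tool_pos: [0.5788, -0.152, 0.1812]
orientation: [-0.389, -3.113, -0.001]
force: [0.6, -0.9, -0.8]
opening: 0.0006
[ 0.5788 -0.152   0.1812] [341.1289 199.663 ] [270.235  142.3144]
```

View pics/c1.png

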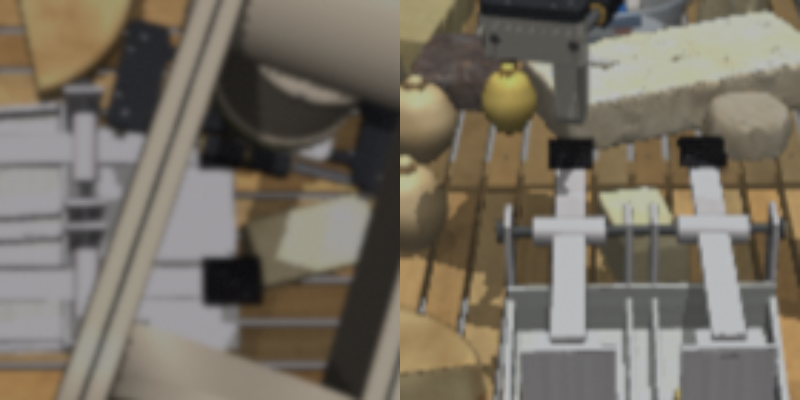

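The fingers (crop right, 572,110) hang right over the far pad (570,153), and the near pad is clear. Pressing now.

```bash
python3 -m inch '[[[-0.4,-0.7,0,0,0,0,1],[0,0,1.5,0,0,0,1],[0,0,1.5,0,0,0,1],[0,0,1.2,0,0,0,1],[0,0,1.2,0,0,0,1]]]'
python3 -m inch '[[[0,0,0.3,0,0,0,1],[0,0,0,0,0,0,1],[0,0,0,0,0,0,1],[0,0,0,0,0,0,1]]]'
python3 - <<'E'
from h import *
from plant import robot
b=robot.read_camera('side')['image'];cv2.imwrite('pics/s2.png',cv2.resize(b[100:350,200:400],(480,600)))
E
```

```text
t: 3.1
tool_pos: [0.5822, -0.1599, 0.1283]
orientation: [-0.39, -3.117, -0.001]
force: [-0.5, 1.1, 3.6]
opening: 0.0002
t: 3.5
tool_pos: [0.5824, -0.1606, 0.1272]
orientation: [0.39, 3.117, -0.001]
force: [-2.2, -0.8, 3.2]
opening: 0.0004
```

View pics/s2.png

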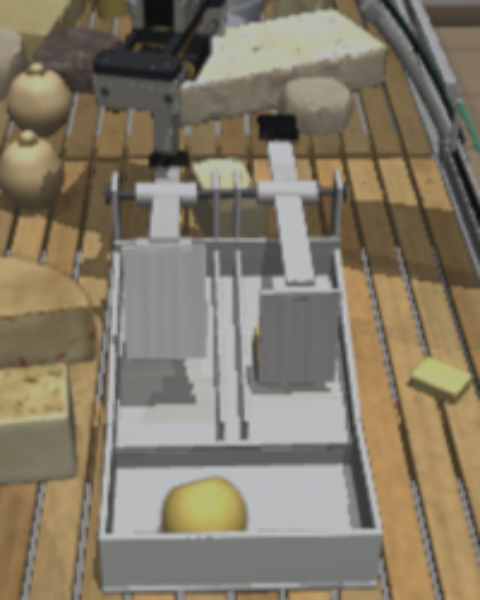

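The gate is up and the ball is already in the tray (crop 205,508). Now I'll release the pad.

```bash
python3 -m inch '[[[0,0,0,0,0,0,1],[0,0,0,0,0,0,1],[0,0,-1,0,0,0,1],[0,0,-1.5,0,0,0,1],[0,0,-1.5,0,0,0,1]]]'
python3 -m inch '[[[0,0,-2,0,0,0,1],[0,0,-2.5,0,0,0,1],[0,0,-2,0,0,0,1],[0,0,0,0,0,0,1],[0,0,0,0,0,0,1]]]'
python3 -m inch '[[[0,0,0,0,0,0,1],[0,0,0,0,0,0,1],[0,0,0,0,0,0,1],[0,0,0,0,0,0,1],[0,0,0,0,0,0,1]]]'
python3 - <<'E'
from h import *
from plant import robot
b=robot.read_camera('side')['image'];cv2.imwrite('pics/s3.png',cv2.resize(b[100:350,200:400],(480,600)))
a=cv2.imread('pics/side0.png')
def c(i):
    h=cv2.cvtColor(i,cv2.COLOR_BGR2HSV)[300:340,245:355];m=cv2.inRange(h,(18,110,60),(35,255,255));M=cv2.moments(m,True);return M['m00'],M['m10']/max(M['m00'],1)+245,M['m01']/max(M['m00'],1)+300
p=c(b)
b2=[robot.read_camera('side')['image'] for _ in range(6)][-1]
q=c(b2);print(p,q,plane('side',q[1:],.04))
for nm,(x0,x1) in(('far',(255,285)),('near',(300,330))):
    for i in(a,b2):
        m=(i[145:165,x0:x1].max(2)<45);print(nm,m.sum(),np.argwhere(m).mean(0))
E
```

```text
t: 4.05
tool_pos: [0.5827, -0.1602, 0.1683]
orientation: [0.39, 3.117, 0.001]
force: [-0.7, -0.6, 1.4]
opening: 0.0004
t: 4.55
tool_pos: [0.5829, -0.1603, 0.2324]
orientation: [0.389, 3.116, -0.0]
force: [0.3, 0.2, -0.3]
opening: 0.0004
t: 5.05
tool_pos: [0.5823, -0.1603, 0.2313]
orientation: [-0.39, -3.117, -0.0]
force: [-0.5, -0.5, 0.5]
opening: 0.0004
(448.0, 287.4732142857143, 312.265625) (444.0, 287.5292792792793, 312.2454954954955) [0.5452 0.2038 0.04  ]
far 132 [ 8.1061 14.2727]
far 137 [ 8.1387 13.927 ]
near 143 [ 7.3636 15.1189]
near 144 [ 7.3333 15.1597]
```

View pics/s3.png

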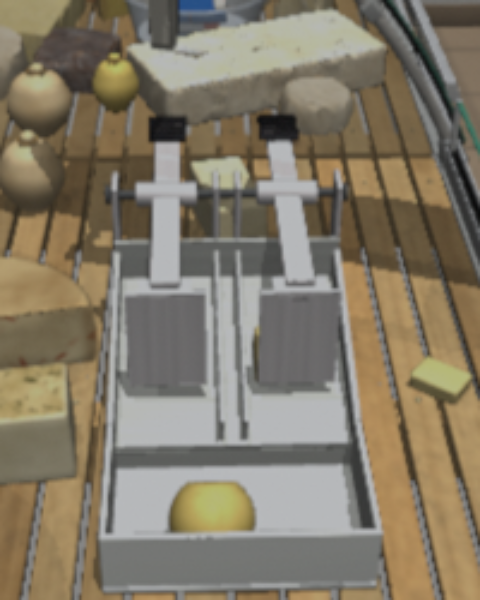

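The ball is still in the tray (crop 212,508), both gates are shut and both pads are back at their starting pixels. Handing in.

```bash
python3 -c "
from plant import robot
print(robot.close_job())"
```

```text
the job is handed in; nothing more can be done
None
```

I pressed the far lane's pad down with the closed fingers. The gate lifted, the ball rolled into the catch tray, and I let the lever back up before handing in at about 5.4 s. The interface reports no verdict, so the result below rests on my own checks.

- **Ball:** it lies at about x = -0.20 m in the dispenser's frame, inside the tray. It moved less than 0.1 px over the last 0.25 s or so.
- **Levers:** both pads are within 0.4 px of where they started, and both gates look shut.
- **Block:** it was still behind the near gate in the last picture.
- **Standing cheeses:** those in view looked unmoved, but I did not measure them.
- **Robot:** it is clear of everything, with the fingertips about 70 mm above the pad. The highest force I read during the press was about 4 N.

No check failed or disagreed.

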